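# Load a spoke hub on the indexing drill jig and index it to the third stop

### The job

Set up the wooden hub on the indexing drill jig for its next pair of spoke holes: thread the aluminium spacer ring down the arbor first and then the hub on top of it, both fully home, with the pencil line across the hub pointing at the brass drill guide and the index plate still on its starting stop. Then grip the red flat-sided knob at the top of the arbor and turn it clockwise, seen from above, feeling for the clicks, to the third stop and not past it. Finish while still holding the knob on that stop, and leave the pencil, the tape roll and the offcut alone.

Things in the scene. Friction and masses are not known exactly. Their poses are not given: they have to be found in the camera images.
- jig: Indexing drill jig, fixed to the bench: plywood base 230 x 160 x 18 mm with a turning index plate and upright arbor, a drill guide on its -x side and a spring plunger block on its +x side (84 to 112 mm from the axis, up to 47 mm high). Origin on the arbor's axis at bench level, z up. Keep the fingers to its +y and -y sides when lowering a ring.
- drill_bush (a point): Nose of the brass drill bush (16 mm diameter), on the jig's -x side, 46 mm from the arbor's axis, 85 mm above the bench; axes as jig, the bush points along +x at the arbor. Behind it the grey arm and column (34 and 50 mm wide) stand 56 to 106 mm from the axis, up to 98 mm high. Fixed.
- index_shoulder (a point): On the axis, it turns with the plate; centre of the faceplate's top (54 mm across, brown abrasive facing that carries the work round), 60 mm above the bench; the spacer sits here. Above it the arbor is 24 mm in diameter for 33 mm, tapers to 20 mm, then the knob; top of all 66 mm above this point. Below, the index plate is 130 mm across, its top 40 mm above the bench. z up.
- index_knob (a point): Middle of the red flat-sided knob on the arbor, on the axis, 112 mm above the bench: a bar 20 mm long (own x), 12 mm across the flats (own y), 96 to 124 mm above the bench with a cap to 126 mm; the rings pass over it and the hub, when home, ends at 98 mm. Turns with the joint; at joint 0 its axes agree with jig, so its long side points at the drill guide.
- index (a joint): Angle (rad) of plate, arbor and knob, growing clockwise seen from above. Starts on the stop at 0. A spring ball drops between two rim lobes every 20 degrees: stops at 0.349, 0.698 and 1.047 (third). Leaving a stop takes about 0.23 N m; past half-way the plate is drawn on into the next stop (torque changes sign), near zero torque in a stop. No end stop within half a turn either way.
- spacer: Loose aluminium spacer ring, 56 mm outside diameter, 26.5 mm bore, 12 mm high, 40 to 70 g. Starts flat on the board. Origin: centre of its underside, z along its axis.
- hub: Loose beech wheel hub, a ring of 64 mm outside diameter, 26.5 mm bore, 26 mm high, 35 to 70 g. A dark pencil line runs right across its top along its own x axis, with a 10 mm hole in its side below each end; the two ends are alike. Starts flat on the board, line on top. Origin: centre of its underside, z along its axis.
- board: Plywood loading board 220 x 280 x 9 mm, fixed; the spacer, the hub and the pencil lie on it. Origin: centre of its underside; its top is 9 mm above the bench; long side along its y.
- pencil: Bystander: flat red carpenter's pencil, 12 x 175 x 7 mm, loose on the far part (+x) of the board, lying along the board's y. Origin: under the middle of its red part.
- tape: Bystander: yellow masking tape roll, 100 mm across, 25 mm high, loose on the bench beyond the work. Origin: centre of its underside.
- offcut: Bystander: loose wooden offcut 45 x 120 x 28 mm on the bench beyond the work. Origin: centre of its underside; long side along its y.
Not all that is in view belongs to the job. What is meant by the hub is not turquoise, and is the larger of those in its own colour.

How it is judged:
By the outcome, as a careful person would: the job done as asked, in the order asked, and still so for the second after the job is handed in, while the arm keeps its last pose, push and grip.
It also fails if it takes over 72 s, if anything falls off the work surface, if the arm or the gripper's body presses on something with over 40 N, if the wrist force passes 120 N, or if a joint passes its speed limit or range.

### The arm

A 6-joint arm with a two-finger parallel gripper is mounted at the origin on the work surface. World frame = base frame: x ahead of the robot, y to its left, z up, the work surface at z = 0. Lengths are in m, angles in rad, forces in N, time in s.
With the tool pointing down it reaches from about 0.25 to 0.775 m from the base axis. Payload 4 kg.
Tool frame: the origin (TCP) lies at the very end of the fingers, on their centre line; the grasp point (between the pads) lies 19 mm behind it; z points along the fingers, y is the line along which they close (so a half turn about z gives the same grasp; the last joint's range is limited). The gripper opens to 85 mm and grips with 20 to 120 N. Pads are 22 mm wide; open, the fingers measure 114 mm over their backs; the gripper's body (76 mm by 85 mm) begins 54 mm behind the grasp point. The pads swing forward as they close: fully open they stand 13 mm farther back than shut.
Start: joints at [1.087, 0.087, 1.371, -0, 1.684, -0.103], TCP at [0.204, 0.511, 0.231] pointing down, gripper open.
Joint ranges: [-3.1, 3.1], [-0.76, 2.03], [0.27, 2.55], [-1.08, 4.22], [0.17, 2.65], [-2.57, 2.57]. Speed limits (rad/s): [2.79, 2.79, 3.14, 3.14, 3.14, 3.14].

### API

Orientations are given as a rotation vector (axis times angle).
In Python, from station import monitor, eyes, order gives the robot as it stands.
- The arm moves only by the shell command python3 -m creep [FORCE], which reads ROWS from standard input. ROWS is one flat JSON list of numbers that holds 1 to 8 rows one after another, with no inner brackets; each row has 7 numbers: dx, dy, dz in parts of the range, where 1.0 means 0.25 m, then a rotation vector rx, ry, rz in normalised numbers (1 is 60 degrees), then the finger opening in m; each row shifts and turns the commanded pose from where the row before left it, along the tool's axes as they then stand; what a row does not reach is not made up. A row lasts 1/8 s, in which the tool goes at most 0.0625 m and 0.188 rad, less where a joint would pass 70% of its speed; a pose out of reach is approached as far as the arm can. The fingers move at their own pace and stop on an object; FORCE is the grip in N (left out, the last holds). Time passes only in rows, so rows that do not move let the fingers close. It prints the time, the measured TCP pose, the force, the opening and the grip force at its end. Shift and turn numbers lie between -1 and 1, and a call with a number outside is refused. Input that does not fit is refused with a message, and nothing moves.
- monitor.get_state(): the state, without advancing time (a new reading comes with each control period).
- eyes.camera(name): name is "side" or "top" or "wrist"; returns the picture (480x640x3 uint8, red, green, blue); there is no depth.
- eyes.camera_info(name): a dict with "mtx" (3x3 intrinsics, pixels), "xyz" and "attitude" of the camera in the world. Camera axes: x right, y up, looking along -z (the intrinsics and any distortion apply to the point x, -y, -z); pixel columns grow to the right and rows downward; lengths in m; the calibration is good to about 2 mm. A picture is of the moment at which its call begins: read the wrist's pose just before it. camera_info takes no time and is no camera call; for the wrist camera it gives the pose at the moment of the call.
- order.hand_in(): hands the job in; it is judged then, once.
The state is a dict: "t": time; "joint_positions": joint angles; "qd": joint speeds; "tau": joint torques, N m; "ee_pos": TCP position; "tcp_rot": TCP orientation; "wrist_force": force on the tool from outside, world axes, zero at the start; "wrist_torque": the same for the moment, N m; "gripper_width": finger opening in m; "grip_force": force on a finger pad.
Only numpy, scipy, OpenCV 4.12 (cv2) and the standard library are available. Lean on these libraries where they do the work, as an engineer would, in place of code of your own. Each camera call takes 0.05 s, during which the arm holds its last target. There are 200 camera calls.

## Working session

There is one attempt and no reset: what is moved stays moved. The work goes in short steps, Python scripts to look and compute and a shell command to move; the robot and the scene stay as the last step left them, time stands still between calls to the robot, and variables do not carry over. Pictures are saved under pics/ and viewed, at most 10 in all, crops included, and the job is handed in when it is done.

```bash
mkdir -p pics; ls
python3 - <<'E'
from station import monitor, eyes
import cv2,numpy as np
s=monitor.get_state();print(s)
for n in("top","side"):
    im=eyes.camera(n);cv2.imwrite(f"pics/{n}0.png",im[:,:,::-1]);print(n,eyes.camera_info(n))
print(eyes.camera_info("wrist"))
E
```

```text
pics
{'t': 0.0, 'joint_positions': array([ 1.08690332e+00,  8.79804020e-02,  1.37224753e+00, -4.66905117e-05,
        1.68358203e+00, -1.03094138e-01]), 'qd': array([ 0.0001059 , -0.00077422,  0.00027648, -0.00025904, -0.00014102,
       -0.00019655]), 'tau': array([ 1.37255563e-03, -3.51862979e+01, -3.13275969e+01,  1.76104645e-04,
        1.07104631e-02, -1.70875410e-05]), 'ee_pos': array([0.20420169, 0.51016265, 0.23012864]), 'tcp_rot': array([-0.59444464, -3.08423049,  0.00335446]), 'wrist_force': array([0.85883097, 0.4799622 , 1.00019223]), 'wrist_torque': array([ 0.02689175, -0.05241923, -0.0234265 ]), 'grip_force': 0.0, 'gripper_width': 0.08517780674565123}
top {'mtx': array([[483.47594414,   0.        , 327.67586026],
       [  0.        , 483.47594414, 231.15504696],
       [  0.        ,   0.        ,   1.        ]]), 'xyz': array([0.46609418, 0.01473183, 0.7905522 ]), 'attitude': array([ 0.12358632, -0.08500904, -1.58561888])}
side {'mtx': array([[477.73096584,   0.        , 320.58433115],
       [  0.        , 477.73096584, 244.82062443],
       [  0.        ,   0.        ,   1.        ]]), 'xyz': array([ 0.26248065, -0.3990141 ,  0.58479249]), 'attitude': array([ 0.81608214, -0.25430443, -0.59651507])}
{'mtx': array([[335.83198619,   0.        , 310.27975568],
       [  0.        , 335.83198619, 229.85559891],
       [  0.        ,   0.        ,   1.        ]]), 'xyz': array([0.136122  , 0.53791027, 0.37330786]), 'attitude': array([-0.25906367, -0.1713164 ,  1.17999981])}
```

View pics/top0.png

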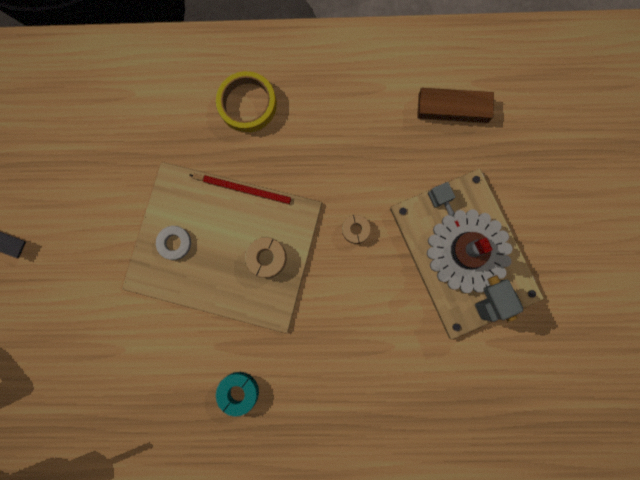

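View pics/side0.png

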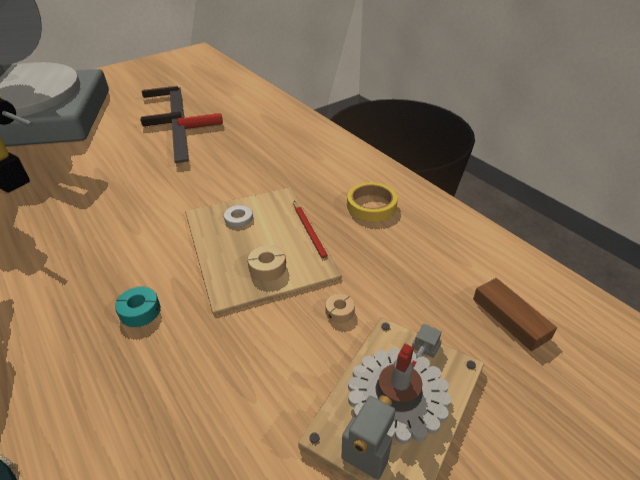

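The top view shows a large beech hub on the board (265,257), a small beech ring (356,229), a turquoise ring (237,394), the aluminium spacer (173,243) and the jig (about 472,250). The side view shows the same items at hub (267,262), small ring (340,308), turquoise ring (138,306), spacer (238,216) and jig knob (404,358).

What could be taken for the hub: large beech (265,257), small beech (356,229) or turquoise (237,394). I choose the large beech. The only candidate for the spacer is (173,243). I'll check in close crops.

```bash
cat > h.py <<'E'
import numpy as np,cv2
from scipy.spatial.transform import Rotation as R
from scipy.optimize import least_squares
from station import monitor,eyes
def cam(n):
    i=eyes.camera_info(n);return i["mtx"],np.array(i["xyz"]),R.from_rotvec(i["attitude"])
def proj(c,P):
    K,o,r=c;p=r.inv().apply(np.atleast_2d(P)-o);p=p*[1,-1,-1];q=p@K.T;return q[:,:2]/q[:,2:]
def ray(c,uv):
    K,o,r=c;d=np.linalg.inv(K)@[uv[0],uv[1],1];return o,r.apply(d*[1,-1,-1])
def atz(c,uv,z):
    o,d=ray(c,uv);return o+d*(z-o[2])/d[2]
def tri(obs):
    A=np.zeros((3,3));b=np.zeros(3)
    for c,uv in obs:
        o,d=ray(c,uv);d=d/np.linalg.norm(d);M=np.eye(3)-np.outer(d,d);A+=M;b+=M@o
    P=np.linalg.solve(A,b);return P,[np.round(proj(c,P)[0]-uv,1) for c,uv in obs]
def crop(im,u,v,w,h,s): return cv2.resize(im[v:v+h,u:u+w],None,fx=s,fy=s,interpolation=cv2.INTER_CUBIC)
E
python3 - <<'E'
import cv2,numpy as np
from h import crop
t=cv2.imread("pics/top0.png");s=cv2.imread("pics/side0.png")
a=np.hstack([crop(t,135,205,160,100,2.5),crop(t,390,165,160,100,2.5)])
a=np.hstack([crop(t,145,215,80,60,5),crop(t,225,225,80,60,5)])
b=np.hstack([crop(s,205,190,80,60,5),crop(s,227,235,80,60,5)])
cv2.imwrite("pics/c1.png",np.vstack([a,b]))
a=crop(t,390,165,160,175,2.5);b=crop(s,300,315,190,160,2.1)
o=np.zeros((440,800,3),np.uint8);o[:a.shape[0],:a.shape[1]]=a;o[:b.shape[0],400:400+b.shape[1]]=b
cv2.imwrite("pics/c2.png",o)
E
```

```text
(no output)
```

View pics/c1.png

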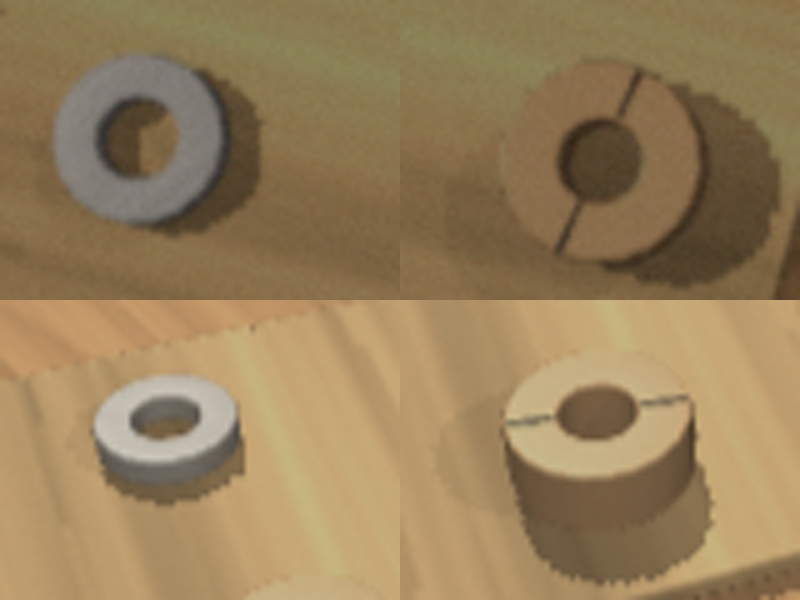

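View pics/c2.png

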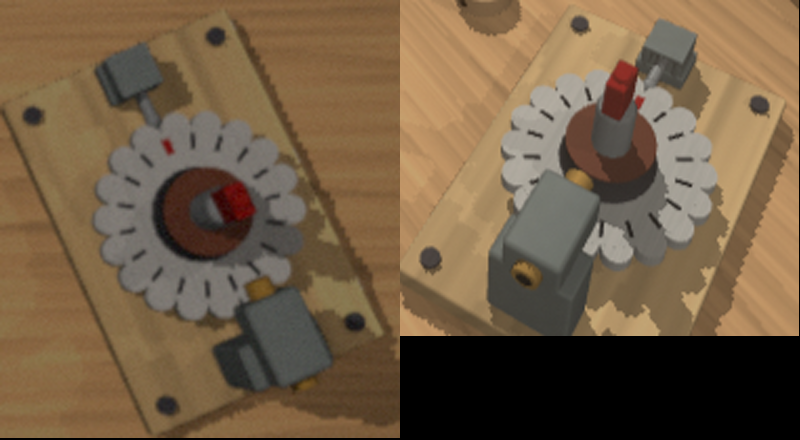

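c1 shows the spacer's top face centred at about (138,137) in the top crop and (167,118) in the side crop. The hub's line ends are at (240,72)/(158,254) in the top crop and (105,124)/(290,98) in the side crop. It is the large beech hub with its line on top. c2 shows the jig with its knob, the brass bush to the lower right and the plunger to the upper left, plus four screws.

Run:
```python
from h import *
T=cam("top");S=cam("side")
f=lambda u0,v0,s,x,y:np.array([u0+(x+.5)/s-.5,v0+(y+.5)/s-.5])
P=lambda n,a,b:(lambda r:(print(n,r[0].round(4),r[1]),r[0])[1])(tri([(T,a),(S,b)]))
P("spacer",f(145,215,5,138,137),f(205,190,5,167,117))
P("hub",f(225,225,5,199.5,162),f(227,235,5,198,111.5))
a=P("hubA",f(225,225,5,240,72),f(227,235,5,290,98));b=P("hubB",f(225,225,5,158,254),f(227,235,5,105,124))
print("line",np.degrees(np.arctan2(*(a-b)[[1,0]])))
j=lambda x,y:f(390,165,2.5,x,y);k=lambda x,y:f(300,315,2.1,x-400,y)
a=P("scrNW",j(32,116),k(580,23));b=P("scrNE",j(215,36),k(760,104));c=P("scrSW",j(167,405),k(430,258))
d=atz(T,j(355,322),.02);print("SE",d)
for v in(a-c,b-d,a-b,c-d):print(np.linalg.norm(v[:2]),np.degrees(np.arctan2(v[1],v[0])))
m=P("face",j(209,213),k(611,143))
P("cap",j(236,198),k(624,70))
bn=P("bush",j(256,287),k(580,179))
P("mark",j(168,147),k(640,102))
```

```text
spacer [0.5561 0.2845 0.02  ] [array([ 0., -0.]), array([-0.,  0.])]
hub [0.5282 0.1323 0.0345] [array([ 0.1, -0.2]), array([-0.2,  0. ])]
hubA [0.5566 0.1195 0.0345] [array([ 0.1, -0.3]), array([-0.3,  0. ])]
hubB [0.4997 0.1452 0.0352] [array([ 0.1, -0.2]), array([-0.2,  0. ])]
line -24.28032394831714
scrNW [ 0.5996 -0.0885  0.0202] [array([ 0.2, -0.3]), array([-0.3,  0.1])]
scrNE [ 0.65   -0.2087  0.0192] [array([ 0.2, -0.3]), array([-0.4,  0.1])]
scrSW [ 0.4149 -0.1655  0.0194] [array([-0. ,  0.1]), array([ 0.1, -0. ])]
SE [ 0.46447319 -0.28485448  0.02      ]
0.2001117399682625 22.625850280972987
0.200547040593475 22.309685106046622
0.13038015512975656 112.72686101384994
0.12927347326953814 112.53614769701291
face [ 0.5315 -0.1876  0.0583] [array([ 0.1, -0.2]), array([-0.3,  0.1])]
cap [ 0.534  -0.1848  0.1249] [array([ 0.4, -0.6]), array([-0.9,  0.2])]
bush [ 0.4868 -0.2049  0.0869] [array([ 0.6, -1. ]), array([-1.4,  0.2])]
mark [ 0.5751 -0.1696  0.0408] [array([ 0.3, -0.5]), array([-0.6,  0.1])]
```

```bash
cat >> h.py <<'E'
def go(x,y,z,th,n=None):
    "tool-frame step to target: tool down, tool x at world angle th deg"
    s=monitor.get_state();r=R.from_rotvec(s["tcp_rot"]);p=s["ee_pos"];th=np.radians(th)
    G=R.from_matrix(np.array([[np.cos(th),np.sin(th),0],[np.sin(th),-np.cos(th),0],[0,0,-1]]))
    d=r.inv().apply(np.array([x,y,z])-p);w=(r.inv()*G).as_rotvec()
    X=r.as_matrix()[:,0]
    print("t %.2f"%s["t"],"p",p.round(4),"th %.2f"%np.degrees(np.arctan2(X[1],X[0])),"w %.4f"%s["gripper_width"],"F",s["wrist_force"].round(1),"grip %.0f"%s["grip_force"])
    print("step",d.round(4),"rot",w.round(4),"after-rot step",G.inv().apply(np.array([x,y,z])-p).round(4))
    if n:print("per row",(d/n).round(5),(w/n).round(4))
E
python3 -c "
from h import *
go(.556,.2845,.12,158.2,8)"
```

```text
t 0.10 p [0.2042 0.5102 0.2302] th 158.18 w 0.0855 F [0.3 0.3 0.3] grip 0
step [-0.4105 -0.0786  0.1103] rot [-0.002  -0.0002 -0.0004] after-rot step [-0.4104 -0.0789  0.1102]
per row [-0.05131 -0.00982  0.01379] [-0.0002 -0.     -0.    ]
```

The rows are not in the units I measure in: shifts go in shares of 0.25 m and turns go in shares of 60 degrees. I convert before sending: -0.0535 m / 0.25 = -0.214, -0.051 m / 0.25 = -0.204, -0.002 rad / 1.0472 = -0.0019.

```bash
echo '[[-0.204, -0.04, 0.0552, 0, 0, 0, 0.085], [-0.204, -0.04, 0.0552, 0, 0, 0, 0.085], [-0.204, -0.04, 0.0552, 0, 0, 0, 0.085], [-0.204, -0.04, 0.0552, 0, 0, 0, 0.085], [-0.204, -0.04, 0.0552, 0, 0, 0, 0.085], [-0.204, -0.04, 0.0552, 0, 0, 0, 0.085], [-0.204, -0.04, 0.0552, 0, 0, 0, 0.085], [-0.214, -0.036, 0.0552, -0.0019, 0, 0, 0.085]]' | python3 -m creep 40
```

```text
refused: ROWS must be one flat list, 7 numbers to a row, no inner brackets. Nothing was moved.
```

The error is about the shape of the input: one flat list, 7 numbers to a row, no inner brackets. Fixing that and sending the same move.

```bash
echo '[-0.204, -0.04, 0.0552, 0, 0, 0, 0.085, -0.204, -0.04, 0.0552, 0, 0, 0, 0.085, -0.204, -0.04, 0.0552, 0, 0, 0, 0.085, -0.204, -0.04, 0.0552, 0, 0, 0, 0.085, -0.204, -0.04, 0.0552, 0, 0, 0, 0.085, -0.204, -0.04, 0.0552, 0, 0, 0, 0.085, -0.204, -0.04, 0.0552, 0, 0, 0, 0.085, -0.214, -0.036, 0.0552, -0.0019, 0, 0, 0.085]' | python3 -m creep 40
python3 - <<'E'
from h import *
go(.556,.2845,.12,158.2)
C=cam("wrist");im=eyes.camera("wrist");cv2.imwrite("pics/w1.png",im[:,:,::-1])
import pickle;pickle.dump(C,open("w1.pkl","wb"))
print(proj(C,[[.556,.2845,.021],[.5282,.1323,.035],[.532,-.187,.06]]))
E
```

```text
t: 1.1
ee_pos: [0.5571, 0.2836, 0.1199]
tcp_rot: [-0.594, -3.084, -0.003]
wrist_force: [0.3, 0.1, 0.5]
gripper_width: 0.0847
grip_force: 0.0
t 1.10 p [0.5571 0.2836 0.1199] th 158.19 w 0.0847 F [0.3 0.1 0.5] grip 0
step [ 0.0013  0.0004 -0.0001] rot [ 0.0016 -0.0009 -0.0002] after-rot step [ 0.0013  0.0004 -0.0001]
[[ 310.87697329  229.04054295]
 [ 105.54073447  274.70986656]
 [-267.87812955  434.42399875]]
```

View pics/w1.png

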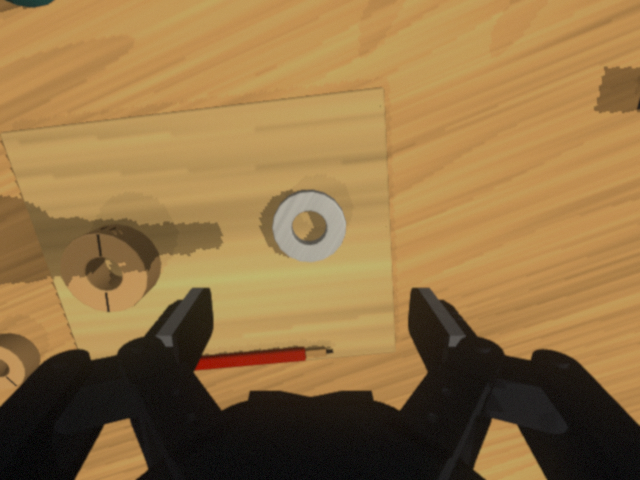

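The wrist view shows the spacer's top face at about (309.5,227), against a predicted (311,229). The hub line ends are at (99,233) and (108,311), and the pencil is well clear of the fingers at (250,358). All of this agrees to within about 1.5 mm.

Run:
```python
from h import *
import pickle;C=pickle.load(open("w1.pkl","rb"))
print(atz(C,(309.5,227),.0205),atz(C,(103.5,272),.0348))
a,b=atz(C,(99,233),.0348),atz(C,(108,311),.0348);print(np.degrees(np.arctan2(*(b-a)[[1,0]])))
go(.5555,.2845,.007,158.2)
```

```text
[0.55426633 0.28408135 0.0205    ] [0.52579996 0.13191265 0.0348    ]
-25.95222171931083
t 1.15 p [0.5619 0.2782 0.1169] th 157.86 w 0.0852 F [ 3.8 -2.6 -0.6] grip 0
step [0.0086 0.0037 0.1099] rot [-0.0027  0.0029 -0.006 ] after-rot step [0.0082 0.0034 0.1099]
```

```bash
echo '[0, 0, 0.12, 0, 0, 0, 0.085, 0, 0, 0, 0, 0, 0, 0.085, 0, 0, 0, 0, 0, 0, 0.085]' | python3 -m creep; python3 -c "
from h import *
go(.5555,.2843,.007,158.2)"
```

```text
t: 1.52
ee_pos: [0.556, 0.2851, 0.0914]
tcp_rot: [0.594, 3.085, 0.003]
wrist_force: [0.3, -0.1, -0.5]
gripper_width: 0.0851
grip_force: 0.0
t 1.52 p [0.556  0.2851 0.0914] th 158.21 w 0.0851 F [ 0.3 -0.1 -0.5] grip 0
step [ 0.0001 -0.0011  0.0844] rot [0.0022 0.0001 0.0002] after-rot step [ 0.0001 -0.001   0.0844]
```

Scaled: 0.03 m / 0.25 = 0.12, 0.02 m / 0.25 = 0.08.

```bash
echo '[0, -0.004, 0.12, 0, 0, 0, 0.085, 0, 0, 0.12, 0, 0, 0, 0.085, 0, 0, 0.08, 0, 0, 0, 0.085, 0, 0, 0.016, 0, 0, 0, 0.085, 0, 0, 0, 0, 0, 0, 0.05, 0, 0, 0, 0, 0, 0, 0.05, 0, 0, 0, 0, 0, 0, 0.05, 0, 0, 0, 0, 0, 0, 0.05]' | python3 -m creep 40; python3 -c "
from h import *
go(.5555,.2843,.007,158.2)"
```

```text
t: 2.52
ee_pos: [0.5574, 0.2847, 0.0092]
tcp_rot: [0.594, 3.081, 0.007]
wrist_force: [0.7, 0.3, 6.0]
gripper_width: 0.0539
grip_force: 42.6
t 2.52 p [0.5574 0.2847 0.0092] th 158.18 w 0.0539 F [0.7 0.3 6. ] grip 43
step [ 0.0016 -0.001   0.0022] rot [ 0.0051  0.0031 -0.0003] after-rot step [ 0.0016 -0.001   0.0022]
```

Scaled: -0.05 m / 0.25 = -0.2, -0.03 m / 0.25 = -0.12.

```bash
echo '[0, 0, -0.04, 0, 0, 0, 0.045, 0, 0, -0.12, 0, 0, 0, 0.045, 0, 0, -0.2, 0, 0, 0, 0.045, 0, 0, -0.2, 0, 0, 0, 0.045, 0, 0, 0, 0, 0, 0, 0.045, 0, 0, 0, 0, 0, 0, 0.045]' | python3 -m creep 40
python3 - <<'E'
from h import *
go(.532,-.187,.15,202.6,8)
C=cam("wrist");im=eyes.camera("wrist")
s=eyes.camera("side")
p=proj(cam("side"),monitor.get_state()["ee_pos"])[0].astype(int);print(p)
u,v=p
o=np.hstack([im[100:460,130:530],crop(s,max(0,u-60),max(0,v-60),120,108,3.333)[:360,:400]])
cv2.imwrite("pics/g1.png",o[:,:,::-1])
E
```

```text
t: 3.28
ee_pos: [0.5553, 0.2835, 0.1465]
tcp_rot: [-0.594, -3.084, -0.002]
wrist_force: [-0.5, -0.4, -0.2]
gripper_width: 0.0537
grip_force: 42.2
t 3.27 p [0.5553 0.2835 0.1465] th 158.18 w 0.0537 F [-0.5 -0.4 -0.2] grip 42
step [-0.1533 -0.4455 -0.0042] rot [ 1.600e-03 -2.000e-04 -7.753e-01] after-rot step [ 0.2023 -0.4254 -0.0035]
per row [-0.01916 -0.05568 -0.00053] [ 0.0002 -0.     -0.0969]
[228 157]
```

View pics/g1.png

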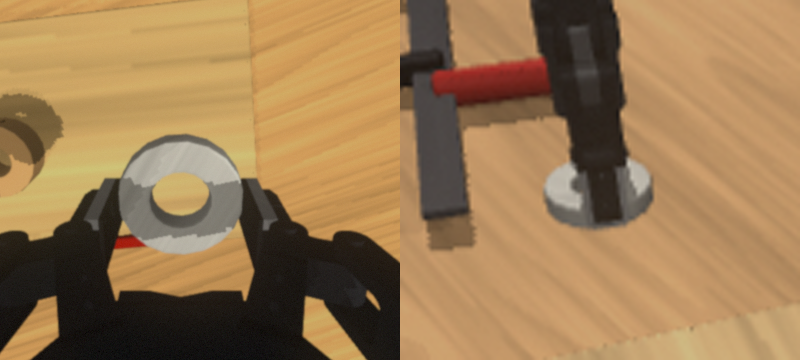

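The ring is held level between the pads, and the hole centre is at about (311,293) in the full wrist picture.

Scaled: -0.0557 m / 0.25 = -0.2228, -0.019 m / 0.25 = -0.076.

```bash
echo '[-0.076, -0.2228, -0.004, 0, 0, 0, 0.045, -0.076, -0.2228, -0.004, 0, 0, 0, 0.045, -0.076, -0.2228, -0.004, 0, 0, 0, 0.045, -0.076, -0.2228, -0.004, 0, 0, 0, 0.045, -0.076, -0.2228, -0.004, 0, 0, 0, 0.045, -0.076, -0.2228, -0.004, 0, 0, 0, 0.045, -0.076, -0.2228, -0.004, 0, 0, 0, 0.045, -0.076, -0.2228, -0.004, 0, 0, 0, 0.045]' | python3 -m creep; echo '[0, 0, 0, 0, 0, -0.148, 0.045, 0, 0, 0, 0, 0, -0.148, 0.045, 0, 0, 0, 0, 0, -0.148, 0.045, 0, 0, 0, 0, 0, -0.148, 0.045, 0, 0, 0, 0, 0, -0.148, 0.045, 0, 0, 0, 0, 0, 0, 0.045, 0, 0, 0, 0, 0, 0, 0.045]' | python3 -m creep;  python3 - <<'E'
from h import *
go(.532,-.187,.15,202.6)
C=cam("wrist");im=eyes.camera("wrist")
import pickle;pickle.dump(C,open("w2.pkl","wb"))
cv2.imwrite("pics/w2.png",crop(im,210,180,200,150,4)[:,:,::-1])
E
```

```text
t: 4.38
ee_pos: [0.5299, -0.1879, 0.1519]
tcp_rot: [-0.594, -3.082, -0.005]
wrist_force: [1.1, 0.2, -0.1]
gripper_width: 0.0533
grip_force: 42.3
t: 5.25
ee_pos: [0.5308, -0.1862, 0.1528]
tcp_rot: [0.612, -3.081, -0.005]
wrist_force: [0.3, 0.3, -0.5]
gripper_width: 0.0535
grip_force: 42.3
t 5.25 p [ 0.5308 -0.1862  0.1528] th -157.54 w 0.0535 F [ 0.3  0.3 -0.5] grip 42
step [-0.0009 -0.0012  0.0028] rot [ 0.0031 -0.     -0.0024] after-rot step [-0.0008 -0.0012  0.0028]
```

View pics/w2.png

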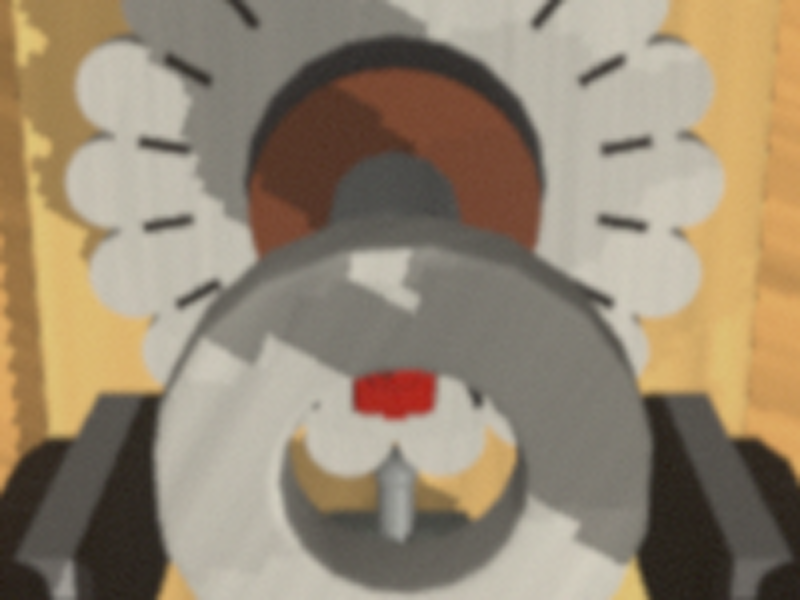

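The view through the held ring shows the hole rim from x 278 to 527 and down to y 592 (crop), with the ring's outer edge from 157 to 652. The red knob is at x 354 to 437 with its lower edge at 417. The brown face runs from x 247 to 543 with its top edge at 67.

Run:
```python
from h import *
import pickle;C=pickle.load(open("w2.pkl","rb"))
t=np.linspace(0,2*np.pi,361);c=np.c_[np.cos(t),np.sin(t),0*t]
px=lambda P:(proj(C,P)-[210,180]+.5)*4-.5
yaw=np.radians(22.5);J=np.array([np.cos(yaw),np.sin(yaw),0]);JY=np.array([-J[1],J[0],0])
def ax(p):
    f=px(c*.027+[p[0],p[1],.06]);k=np.array([p[0],p[1],.125])+.010*J
    b=px(np.array([k-.006*JY,k+.006*JY]))
    return np.array([f[:,0].min()-247,f[:,0].max()-543,f[:,1].min()-67,b[:,1].mean()-417,b[:,0].mean()-395.5])
def rg(p):
    h=px(c*.01325+p);o=px(c*.028+p)
    return np.array([h[:,0].min()-278,h[:,0].max()-527,h[:,1].max()-592,o[:,0].min()-157,o[:,0].max()-652])
a=least_squares(ax,[.532,-.187]);r=least_squares(rg,[.531,-.186,.16])
print(a.x,a.fun.round(1));print(r.x,r.fun.round(1))
p=monitor.get_state()["ee_pos"];d=r.x[:2]-p[:2];print("ring-tcp in jig axes",d@J[:2],d@JY[:2])
d=a.x-r.x[:2];print("axis-ring (jig x,y):",d@J[:2],d@JY[:2])
```

```text
[ 0.53077836 -0.18750556] [ 1.5 -0.5 -0.5  0.4 -0.7]
[ 0.5314636  -0.18600657  0.16113147] [ 7.2 -5.1  0.  -3.9  1.8]
ring-tcp in jig axes 0.0006248449627448812 1.6758321571683552e-05
axis-ring (jig x,y): -0.0012067188946295522 -0.0011226500905760356
```

Scaled: 0.012 m / 0.25 = 0.048, 0.0012 m / 0.25 = 0.0048.

```bash
echo '[0.0048, -0.0044, 0.04, 0, 0, 0, 0.045, 0, 0, 0.048, 0, 0, 0, 0.045, 0, 0, 0.048, 0, 0, 0, 0.045, 0, 0, 0.048, 0, 0, 0, 0.045, 0, 0, 0.024, 0, 0, 0, 0.045, 0, 0, 0, 0, 0, 0, 0.045]' | python3 -m creep; python3 -c "
from h import *
go(.5304,-.1877,.062,202.6)"
```

```text
t: 6.05
ee_pos: [0.5304, -0.1873, 0.1011]
tcp_rot: [-0.615, 3.08, 0.005]
wrist_force: [1.3, 2.1, -1.2]
gripper_width: 0.0537
grip_force: 42.3
t 6.05 p [ 0.5304 -0.1873  0.1011] th -157.41 w 0.0537 F [ 1.3  2.1 -1.2] grip 42
step [ 0.0002 -0.0004  0.0391] rot [ 0.0029  0.0011 -0.0001] after-rot step [ 0.0002 -0.0003  0.0391]
```

Scaled: 0.008 m / 0.25 = 0.032, 0.007 m / 0.25 = 0.028.

```bash
echo '[0, 0, 0.032, 0, 0, 0, 0.045, 0, 0, 0.028, 0, 0, 0, 0.045, 0, 0, 0, 0, 0, 0, 0.045]' | python3 -m creep; echo '[0, 0, 0.028, 0, 0, 0, 0.045, 0, 0, 0.028, 0, 0, 0, 0.045, 0, 0, 0.02, 0, 0, 0, 0.045, 0, 0, 0, 0, 0, 0, 0.045]' | python3 -m creep
```

```text
t: 6.42
ee_pos: [0.5313, -0.1874, 0.0866]
tcp_rot: [-0.615, 3.078, 0.003]
wrist_force: [4.5, 1.7, -3.4]
gripper_width: 0.0533
grip_force: 42.4
t: 6.92
ee_pos: [0.5314, -0.1874, 0.0676]
tcp_rot: [-0.615, 3.078, 0.003]
wrist_force: [5.2, 3.3, -0.4]
gripper_width: 0.0535
grip_force: 42.6
```

Scaled: 0.003 m / 0.25 = 0.012, -0.001 m / 0.25 = -0.004.

```bash
echo '[-0.004, 0, 0.012, 0, 0, 0, 0.045, 0, 0, 0.012, 0, 0, 0, 0.045, 0, 0, 0, 0, 0, 0, 0.045]' | python3 -m creep; echo '[0, 0, 0.008, 0, 0, 0, 0.045, 0, 0, 0, 0, 0, 0, 0.045]' | python3 -m creep
```

```text
t: 7.3
ee_pos: [0.5314, -0.1873, 0.0614]
tcp_rot: [-0.615, 3.08, 0.003]
wrist_force: [4.2, 2.1, -1.0]
gripper_width: 0.0535
grip_force: 42.5
t: 7.55
ee_pos: [0.5315, -0.1874, 0.0603]
tcp_rot: [-0.615, 3.08, 0.003]
wrist_force: [2.1, 2.7, 1.6]
gripper_width: 0.0537
grip_force: 42.9
```

Scaled: -0.05 m / 0.25 = -0.2, -0.04 m / 0.25 = -0.16.

```bash
echo '[0, 0, 0.002, 0, 0, 0, 0.085, 0, 0, 0, 0, 0, 0, 0.085, 0, 0, 0, 0, 0, 0, 0.085, 0, 0, 0, 0, 0, 0, 0.085, 0, 0, -0.08, 0, 0, 0, 0.085, 0, 0, -0.16, 0, 0, 0, 0.085, 0, 0, -0.2, 0, 0, 0, 0.085, 0, 0, -0.04, 0, 0, 0, 0.085]' | python3 -m creep; echo '[0, 0, 0, 0, 0, 0, 0.085, 0, 0, 0, 0, 0, 0, 0.085]' | python3 -m creep
python3 - <<'E'
from h import *
go(.5265,.1322,.15,156,8)
C=cam("wrist");im=eyes.camera("wrist");s=eyes.camera("side")
import pickle;pickle.dump(C,open("w3.pkl","wb"))
a=crop(im,210,160,200,180,2)[:360,:400];b=crop(s,350,320,100,90,4)
cv2.imwrite("pics/w3.png",np.hstack([a,b])[:,:,::-1])
E
```

```text
t: 8.55
ee_pos: [0.5335, -0.1886, 0.1845]
tcp_rot: [-0.614, 3.073, -0.006]
wrist_force: [0.0, -0.6, 0.1]
gripper_width: 0.0853
grip_force: 0.0
t: 8.8
ee_pos: [0.5305, -0.1872, 0.1772]
tcp_rot: [0.615, -3.079, -0.006]
wrist_force: [-0.0, 1.3, -0.2]
gripper_width: 0.0852
grip_force: 0.0
t 8.80 p [ 0.5305 -0.1872  0.1772] th -157.42 w 0.0852 F [-0.   1.3 -0.2] grip 0
step [-0.119   0.2963  0.0284] rot [ 0.0036 -0.0029  0.813 ] after-rot step [0.1336 0.2902 0.0272]
per row [-0.01487  0.03704  0.00354] [ 0.0004 -0.0004  0.1016]
```

View pics/w3.png

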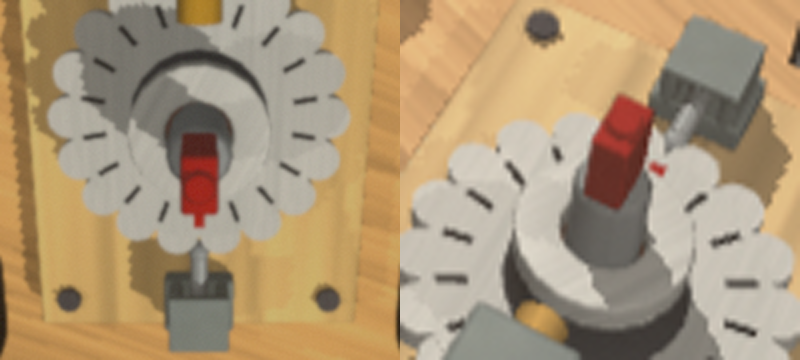

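The left crop (wrist) shows the spacer seated flat on the faceplate, with the bush, knob, red mark and plunger all in line at x≈200, so the plate is still on stop 0. The right crop (side) agrees.

Scaled: 0.0592 m / 0.25 = 0.2368, -0.0237 m / 0.25 = -0.0948.

```bash
echo '[-0.0948, 0.2368, 0.02, 0, 0, 0, 0.085, -0.0948, 0.2368, 0.02, 0, 0, 0, 0.085, -0.0948, 0.2368, 0.02, 0, 0, 0, 0.085, -0.0948, 0.2368, 0.02, 0, 0, 0, 0.085, -0.0948, 0.2368, 0.02, 0, 0, 0, 0.085]' | python3 -m creep; echo '[0, 0, 0, 0, 0, 0.1557, 0.085, 0, 0, 0, 0, 0, 0.1557, 0.085, 0, 0, 0, 0, 0, 0.1557, 0.085, 0, 0, 0, 0, 0, 0.1557, 0.085, 0, 0, 0, 0, 0, 0.1557, 0.085, 0, 0, 0, 0, 0, 0, 0.085, 0, 0, 0, 0, 0, 0, 0.085, 0, 0, 0, 0, 0, 0, 0.085]' | python3 -m creep
python3 - <<'E'
from h import *
go(.5270,.1321,.15,156)
C=cam("wrist");im=eyes.camera("wrist");T=cam("top");it=eyes.camera("top")
cv2.imwrite("pics/w4.png",im[:,:,::-1])
# wrist: rectify the hub's top plane, find top outline and line
def rect(C,im,z,cx,cy,half=.045,n=900):
    g=np.array([[cx-half,cy-half],[cx+half,cy-half],[cx+half,cy+half],[cx-half,cy+half]])
    uv=proj(C,np.c_[g,np.full(4,z)]).astype(np.float32)
    H=cv2.getPerspectiveTransform(uv,np.array([[0,0],[n,0],[n,n],[0,n]],np.float32))
    return cv2.warpPerspective(im,H,(n,n),flags=cv2.INTER_CUBIC)   # col=x,row=y, 0.1 mm/px
for n,c,i in(("w",C,im),("t",T,it)):
    cv2.imwrite(f"pics/r_{n}.png",rect(c,i,.035,.527,.132)[:,:,::-1])
def prof(C,g,z,c,rr,a):
    return cv2.remap(g,*[q.astype(np.float32) for q in proj(C,np.c_[c[0]+rr*np.cos(a),c[1]+rr*np.sin(a),np.full(a.shape,z)]).T.reshape(2,-1,1)],cv2.INTER_CUBIC).ravel()
for n,c,i in(("w",C,im),("t",T,it)):
    g=i.max(2).astype(np.float32);ce=np.array([.5264,.1320]) if n=="w" else np.array([.5282,.1323])
    pts={0:[],1:[]}
    for rr in np.arange(.017,.029,.001):
        for k in(0,1):
            a=np.radians(-24.5+180*k+np.linspace(-15,15,301));p=prof(c,g,.035,ce,rr,a)
            w=np.clip(np.median(p)-15-p,0,None)
            if w.sum()>0:
                am=(w*a).sum()/w.sum();pts[k].append(ce+rr*np.array([np.cos(am),np.sin(am)]))
    A=np.array(pts[0]+pts[1]);m=A.mean(0);u,s,v=np.linalg.svd(A-m);print(n,len(pts[0]),len(pts[1]),"ang",np.degrees(np.arctan(v[0,1]/v[0,0])),"pt",m,"rms",s[1]/len(A)**.5)
E
```

```text
t: 9.52
ee_pos: [0.5264, 0.1258, 0.1542]
tcp_rot: [0.615, -3.08, -0.003]
wrist_force: [-0.0, -0.1, 0.0]
gripper_width: 0.0848
grip_force: 0.0
t: 10.52
ee_pos: [0.5272, 0.1239, 0.1554]
tcp_rot: [-0.654, -3.073, -0.003]
wrist_force: [0.2, 0.2, 0.5]
gripper_width: 0.0846
grip_force: 0.0
t 10.53 p [0.5272 0.1239 0.1554] th 155.96 w 0.0846 F [0.2 0.2 0.5] grip 0
step [0.0035 0.0074 0.0054] rot [ 0.0018 -0.0005 -0.0007] after-rot step [0.0035 0.0074 0.0054]
w 12 12 ang -24.65832772850432 pt [0.52625166 0.13167697] rms 2.8123554740327952e-05
t 2 0 ang -18.6633921793728 pt [0.54368017 0.12044313] rms 1.7776988906237846e-17
```

Scaled: 0.05 m / 0.25 = 0.2, 0.0074 m / 0.25 = 0.0296.

```bash
echo '[0.014, 0.0296, 0.12, 0, 0, 0, 0.085, 0, 0, 0.2, 0, 0, 0, 0.085, 0, 0, 0.16, 0, 0, 0, 0.085, 0, 0, 0.088, 0, 0, 0, 0.085, 0, 0, 0, 0, 0, 0, 0.085, 0, 0, 0, 0, 0, 0, 0.05, 0, 0, 0, 0, 0, 0, 0.05, 0, 0, 0, 0, 0, 0, 0.05]' | python3 -m creep 40; echo '[0, 0, 0, 0, 0, 0, 0.05, 0, 0, -0.04, 0, 0, 0, 0.05, 0, 0, -0.16, 0, 0, 0, 0.05, 0, 0, -0.2, 0, 0, 0, 0.05, 0, 0, -0.16, 0, 0, 0, 0.05, 0, 0, 0, 0, 0, 0, 0.05, 0, 0, 0, 0, 0, 0, 0.05, 0, 0, 0, 0, 0, 0, 0.05]' | python3 -m creep
python3 - <<'E'
from h import *
go(.531,-.1875,.152,202.55,8)
C=cam("wrist");im=eyes.camera("wrist");import pickle;pickle.dump((C,im),open("w5.pkl","wb"))
E
```

```text
t: 11.62
ee_pos: [0.5291, 0.1327, 0.0161]
tcp_rot: [0.655, 3.068, 0.006]
wrist_force: [0.2, 0.9, 4.9]
gripper_width: 0.0629
grip_force: 44.2
t: 12.62
ee_pos: [0.5259, 0.132, 0.1515]
tcp_rot: [-0.655, -3.069, -0.001]
wrist_force: [-0.7, -0.2, 0.2]
gripper_width: 0.0631
grip_force: 44.0
t 12.62 p [0.5259 0.132  0.1515] th 155.89 w 0.0631 F [-0.7 -0.2  0.2] grip 44
step [-0.1352 -0.2895 -0.001 ] rot [ 0.0014 -0.0035 -0.8144] after-rot step [ 0.1178 -0.297  -0.0005]
per row [-0.0169  -0.03619 -0.00012] [ 0.0002 -0.0004 -0.1018]
```

Scaled: -0.0483 m / 0.25 = -0.1932, -0.0225 m / 0.25 = -0.09.

```bash
echo '[-0.09, -0.1932, -0.004, 0, 0, 0, 0.05, -0.09, -0.1932, -0.004, 0, 0, 0, 0.05, -0.09, -0.1932, -0.004, 0, 0, 0, 0.05, -0.09, -0.1932, -0.004, 0, 0, 0, 0.05, -0.09, -0.1932, -0.004, 0, 0, 0, 0.05, -0.09, -0.1932, -0.004, 0, 0, 0, 0.05]' | python3 -m creep; echo '[0, 0, 0, 0, 0, -0.1557, 0.05, 0, 0, 0, 0, 0, -0.1557, 0.05, 0, 0, 0, 0, 0, -0.1557, 0.05, 0, 0, 0, 0, 0, -0.1557, 0.05, 0, 0, 0, 0, 0, -0.1557, 0.05, 0, 0, 0, 0, 0, 0, 0.05, 0, 0, 0, 0, 0, 0, 0.05, 0, 0, 0, 0, 0, 0, 0.05]' | python3 -m creep;  python3 - <<'E'
from h import *
go(.531,-.1875,.152,202.55)
C=cam("wrist");im=eyes.camera("wrist")
import pickle;pickle.dump((C,im),open("w6.pkl","wb"))
cv2.imwrite("pics/w6.png",crop(im,210,180,200,150,4)[:,:,::-1])
E
```

```text
t: 13.42
ee_pos: [0.5313, -0.189, 0.1577]
tcp_rot: [-0.656, -3.071, -0.004]
wrist_force: [0.4, 0.7, 0.6]
gripper_width: 0.0631
grip_force: 44.1
t: 14.42
ee_pos: [0.5319, -0.1875, 0.1588]
tcp_rot: [-0.613, 3.08, 0.003]
wrist_force: [0.1, 0.2, 0.6]
gripper_width: 0.0627
grip_force: 44.1
t 14.43 p [ 0.5319 -0.1875  0.1588] th -157.48 w 0.0627 F [0.1 0.2 0.6] grip 44
step [0.0008 0.0003 0.0068] rot [ 0.0019  0.0011 -0.0006] after-rot step [0.0008 0.0003 0.0068]
```

View pics/w6.png

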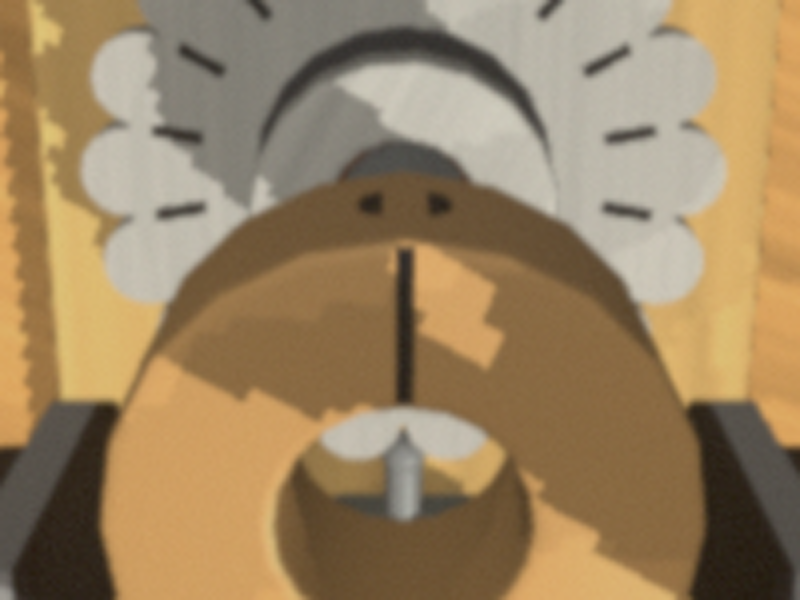

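The pencil line is at (405,250) to (404,400), pointing vertically at the bush side and in line with the plunger at (404,440). The seated spacer spans x 258 to 553, and the held hub's outer edge spans 100 to 705.

Run:
```python
from h import *
import pickle
C,im=pickle.load(open("w6.pkl","rb"));p=monitor.get_state()["ee_pos"]
t=np.linspace(0,2*np.pi,361);c=np.c_[np.cos(t),np.sin(t),0*t]
px=lambda P:(proj(C,P)-[210,180]+.5)*4-.5
up=lambda x,y:((x+.5)/4-.5+210,(y+.5)/4-.5+180)
ax=lambda q:(lambda f:[f[:,0].min()-258,f[:,0].max()-553,f[:,1].min()-59])(px(c*.028+[q[0],q[1],.072]))
a=least_squares(ax,[.531,-.1875]);print("axis",a.x,a.fun)
z=p[2]+.019
A,B=atz(C,up(405.5,250),z),atz(C,up(403.5,400),z);d=A-B;print("line",np.degrees(np.arctan2(d[1],d[0])))
hb=lambda q:(lambda o,h:[o[:,0].min()-101,o[:,0].max()-705,o[:,1].min()-243,h[:,1].min()-405])(px(c*.032+[q[0],q[1],q[2]]),px(c*.01325+[q[0],q[1],q[2]]))
h=least_squares(hb,[.531,-.1875,.175]);print("hub",h.x,h.fun)
print("line over tcp? A",A,B,"plunger dir:")
e=a.x-h.x[:2];y=np.radians(22.55);print("axis-hub jig x,y",e@[np.cos(y),np.sin(y)],e@[-np.sin(y),np.cos(y)])
# jig yaw from wrist: plunger tip/notch on plate top
N=atz(C,up(403.5,432),.04);print("notch",N,np.degrees(np.arctan2(N[1]-a.x[1],N[0]-a.x[0])))
```

```text
axis [ 0.53006343 -0.18767415] [-8.83401446  8.83969283  0.58274312]
line -158.2582573951886
hub [ 0.53260432 -0.1873092   0.17452179] [ 1.40011611 -1.40084209 -4.61281669  4.79947989]
line over tcp? A [ 0.50300172 -0.19928582  0.17790153] [ 0.51784294 -0.19336725  0.17790153] plunger dir:
axis-hub jig x,y -0.0024865770287914716 0.0006373526943817707
notch [ 0.58477653 -0.16539442  0.04      ] 22.15665375573886
```

The rows are not in the units I measure in: shifts go in shares of 0.25 m and turns go in shares of 60 degrees. I convert before sending: 0.012 m / 0.25 = 0.048, 0.007 m / 0.25 = 0.028, -0.007 rad / 1.0472 = -0.0067.

```bash
echo '[0.0024, 0.0012, 0.04, 0, 0, -0.0067, 0.05, 0, 0, 0.048, 0, 0, 0, 0.05, 0, 0, 0.048, 0, 0, 0, 0.05, 0, 0, 0.048, 0, 0, 0, 0.05, 0, 0, 0.028, 0, 0, 0, 0.05, 0, 0, 0, 0, 0, 0, 0.05]' | python3 -m creep; echo '[0, 0, 0.02, 0, 0, 0, 0.05, 0, 0, 0.02, 0, 0, 0, 0.05, 0, 0, 0, 0, 0, 0, 0.05]' | python3 -m creep
```

```text
t: 15.22
ee_pos: [0.5309, -0.1872, 0.1051]
tcp_rot: [0.626, -3.078, -0.004]
wrist_force: [-0.3, -0.0, -0.8]
gripper_width: 0.0629
grip_force: 44.1
t: 15.6
ee_pos: [0.5311, -0.1872, 0.0956]
tcp_rot: [-0.626, 3.078, 0.004]
wrist_force: [0.3, 0.4, -0.1]
gripper_width: 0.0629
grip_force: 44.1
```

Scaled: 0.006 m / 0.25 = 0.024, 0.002 m / 0.25 = 0.008.

```bash
echo '[0, 0, 0.024, 0, 0, 0, 0.05, 0, 0, 0.024, 0, 0, 0, 0.05, 0, 0, 0.008, 0, 0, 0, 0.05, 0, 0, 0, 0, 0, 0, 0.05]' | python3 -m creep; echo '[0, 0, 0.008, 0, 0, 0, 0.05, 0, 0, 0, 0, 0, 0, 0.05]' | python3 -m creep;echo '[0, 0, 0.006, 0, 0, 0, 0.05, 0, 0, 0, 0, 0, 0, 0.05]' | python3 -m creep
```

```text
t: 16.1
ee_pos: [0.5312, -0.1872, 0.0817]
tcp_rot: [-0.626, 3.078, 0.003]
wrist_force: [0.1, -0.3, -0.2]
gripper_width: 0.0629
grip_force: 44.1
t: 16.35
ee_pos: [0.5314, -0.1873, 0.08]
tcp_rot: [-0.626, 3.078, 0.003]
wrist_force: [0.7, 0.9, -0.2]
gripper_width: 0.0631
grip_force: 44.1
t: 16.6
ee_pos: [0.5316, -0.1874, 0.0791]
tcp_rot: [-0.626, 3.077, 0.002]
wrist_force: [-0.9, 0.6, 2.3]
gripper_width: 0.0631
grip_force: 44.3
```

Scaled: -0.04 m / 0.25 = -0.16, -0.035 m / 0.25 = -0.14.

```bash
echo '[0, 0, 0.002, 0, 0, 0, 0.085, 0, 0, 0, 0, 0, 0, 0.085, 0, 0, 0, 0, 0, 0, 0.085, 0, 0, 0, 0, 0, 0, 0.085, 0, 0, -0.08, 0, 0, 0, 0.085, 0, 0, -0.16, 0, 0, 0, 0.085, 0, 0, -0.14, 0, 0, 0, 0.085, 0, 0, 0, 0, 0, 0, 0.085]' | python3 -m creep; echo '[0, 0, 0, 0, 0, 0, 0.085, 0, 0, 0, 0, 0, 0, 0.085]' | python3 -m creep
python3 - <<'E'
from h import *
go(.532,-.187,.101,202.55)
C=cam("wrist");im=eyes.camera("wrist");s=eyes.camera("side")
import pickle;pickle.dump((C,im),open("w7.pkl","wb"))
a=crop(im,230,170,160,180,3);b=crop(s,365,330,80,135,4)
cv2.imwrite("pics/w7.png",np.hstack([a,b])[:,:,::-1])
E
```

```text
t: 17.6
ee_pos: [0.5333, -0.1884, 0.1773]
tcp_rot: [-0.624, 3.071, -0.005]
wrist_force: [-0.4, 1.0, 0.3]
gripper_width: 0.0851
grip_force: 0.0
t: 17.85
ee_pos: [0.5304, -0.1871, 0.1711]
tcp_rot: [0.626, -3.077, -0.006]
wrist_force: [0.0, -0.1, 0.7]
gripper_width: 0.0849
grip_force: 0.0
t 17.85 p [ 0.5304 -0.1871  0.1711] th -157.01 w 0.0849 F [ 0.  -0.1  0.7] grip 0
step [-0.0015 -0.0008  0.0701] rot [ 0.0041 -0.0009  0.0076] after-rot step [-0.0015 -0.0005  0.0701]
```

View pics/w7.png

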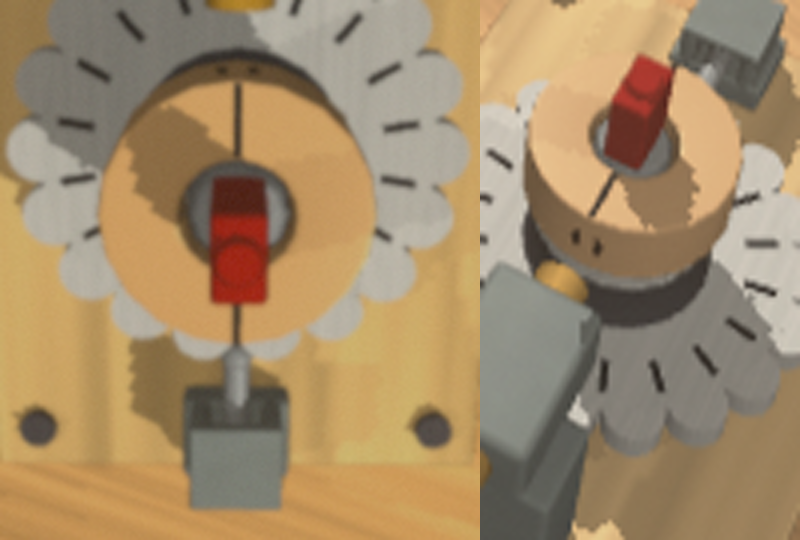

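The picture shows the hub home on the spacer. The pencil line is vertical from (238,85) to (237,330), pointing at the bush (241,0). The knob, plunger and notch are in line, so the plate is still on stop 0.

Run:
```python
from h import *
import pickle
C,im=pickle.load(open("w7.pkl","rb"))
P=atz(C,(230+239.5/3-.33,170+263/3-.33),.126);print(P)
for z in(.098,):
    A,B=[atz(C,(230+x/3-.33,170+y/3-.33),z) for x,y in((238.5,85),(236.5,335))];d=B-A;print("line",np.degrees(np.arctan2(d[1],d[0])))
A,B=[atz(C,(230+x/3-.33,170+y/3-.33),.02) for x,y in((38,428),(433,428))];d=A-B;print("jig y",np.degrees(np.arctan2(d[1],d[0])))
go((P[0]+.532)/2,(P[1]-.187)/2,.102,202.55)
```

```text
[ 0.53091336 -0.18738108  0.126     ]
line 22.393436154594966
jig y -67.2293141374527
t 17.95 p [ 0.5307 -0.1872  0.1714] th -157.01 w 0.0852 F [ 1.   0.8 -0.3] grip 0
step [-0.0008 -0.0006  0.0694] rot [ 0.0036 -0.0005  0.0076] after-rot step [-0.0007 -0.0003  0.0694]
```

Scaled: 0.03 m / 0.25 = 0.12, 0.0094 m / 0.25 = 0.0376, 0.005 rad / 1.0472 = 0.0048.

```bash
echo '[-0.0032, -0.002, 0.12, 0.0029, 0, 0.0048, 0.085, 0, 0, 0.12, 0, 0, 0, 0.06, 0, 0, 0.0376, 0, 0, 0, 0.04, 0, 0, 0, 0, 0, 0, 0.03, 0, 0, 0, 0, 0, 0, 0.02, 0, 0, 0, 0, 0, 0, 0.01]' | python3 -m creep 60; echo '[0, 0, 0, 0, 0, 0, 0.005, 0, 0, 0, 0, 0, 0, 0.005, 0, 0, 0, 0, 0, 0, 0.005, 0, 0, 0, 0, 0, 0, 0.005]' | python3 -m creep 80;  python3 -c "
from h import *
go(.5315,-.1872,.102,202.55)
print(monitor.get_state()['wrist_torque'])"
```

```text
t: 18.7
ee_pos: [0.5327, -0.1868, 0.1055]
tcp_rot: [-0.618, 3.077, 0.0]
wrist_force: [-2.1, 4.6, 4.6]
gripper_width: 0.011
grip_force: 44.0
t: 19.2
ee_pos: [0.5328, -0.1868, 0.1056]
tcp_rot: [-0.618, 3.076, -0.001]
wrist_force: [-2.9, 4.6, 6.6]
gripper_width: 0.0101
grip_force: 78.9
t 19.20 p [ 0.5328 -0.1868  0.1056] th -157.27 w 0.0101 F [-2.9  4.6  6.6] grip 79
step [0.0013 0.0001 0.0036] rot [-0.0013  0.0034  0.0031] after-rot step [0.0013 0.0001 0.0036]
[ 0.73665915  0.43764155 -0.0444598 ]
```

```bash
cat >> h.py <<'E'
def tq():
    s=monitor.get_state();X=R.from_rotvec(s["tcp_rot"]).as_matrix()[:,0];th=np.degrees(np.arctan2(X[1],X[0]))
    # moment about the vertical; the wrist force adds nothing about the tool axis
    print("turned %.2f deg cw"%((-157.3-th+180)%360-180),"Tz %.3f"%s["wrist_torque"][2],"q6 %.3f"%s["joint_positions"][5],"w %.4f grip %.0f"%(s["gripper_width"],s["grip_force"]),s["ee_pos"].round(4),s["wrist_force"].round(1),"t %.2f"%s["t"])
E
echo '[0, 0.006, -0.01, 0, 0, 0, 0.005, 0, 0, 0, 0, 0, 0, 0.005]' | python3 -m creep 80;python3 -c "import h;h.tq()"; echo '[0, 0, 0, 0, 0, 0.0573, 0.005, 0, 0, 0, 0, 0, 0.0573, 0.005]' | python3 -m creep 80;python3 -c "import h;h.tq()"
```

```text
t: 19.45
ee_pos: [0.5326, -0.1867, 0.1057]
tcp_rot: [-0.617, 3.077, -0.004]
wrist_force: [5.8, -1.1, -5.5]
gripper_width: 0.0104
grip_force: 78.8
turned 0.00 deg cw Tz -0.042 q6 -2.405 w 0.0104 grip 79 [ 0.5326 -0.1867  0.1057] [ 5.8 -1.1 -5.5] t 19.45
t: 19.7
ee_pos: [0.5327, -0.1869, 0.1057]
tcp_rot: [-0.431, 3.108, -0.004]
wrist_force: [5.7, -1.7, -6.2]
gripper_width: 0.0101
grip_force: 78.9
turned 6.92 deg cw Tz 0.321 q6 -2.284 w 0.0101 grip 79 [ 0.5327 -0.1869  0.1057] [ 5.7 -1.7 -6.2] t 19.70
```

Scaled: 0.001 m / 0.25 = 0.004, -0.0005 m / 0.25 = -0.002, 0.06 rad / 1.0472 = 0.0573.

```bash
echo '[0, -0.002, 0.004, 0, 0, 0.0573, 0.005, 0, 0, 0, 0, 0, 0.0573, 0.005]' | python3 -m creep 80;python3 -c "import h;h.tq()"; echo '[0, 0, 0, 0, 0, 0.0573, 0.005, 0, 0, 0, 0, 0, 0.0477, 0.005, 0, 0, 0, 0, 0, 0, 0.005]' | python3 -m creep 80;python3 -c "import h;h.tq()"
```

```text
t: 19.95
ee_pos: [0.5328, -0.1871, 0.1056]
tcp_rot: [-0.242, 3.128, -0.003]
wrist_force: [2.7, -0.2, -2.6]
gripper_width: 0.0101
grip_force: 79.3
turned 13.84 deg cw Tz 0.199 q6 -2.164 w 0.0101 grip 79 [ 0.5328 -0.1871  0.1056] [ 2.7 -0.2 -2.6] t 19.95
t: 20.32
ee_pos: [0.5328, -0.1873, 0.1057]
tcp_rot: [-0.073, 3.137, -0.003]
wrist_force: [4.5, -0.7, -2.8]
gripper_width: 0.0099
grip_force: 79.3
turned 20.04 deg cw Tz -0.083 q6 -2.056 w 0.0099 grip 79 [ 0.5328 -0.1873  0.1057] [ 4.5 -0.7 -2.8] t 20.32
```

Scaled: 0.07 rad / 1.0472 = 0.0668.

```bash
for i in 1; do echo '[0, 0, 0, 0, 0, 0.0668, 0.005, 0, 0, 0, 0, 0, 0, 0.005]' | python3 -m creep 100;python3 -c "import h;h.tq()"; echo '[0, 0, 0, 0, 0, 0.0668, 0.005, 0, 0, 0, 0, 0, 0, 0.005]' | python3 -m creep 100;python3 -c "import h;h.tq()";echo '[0, 0, 0, 0, 0, 0.0668, 0.005, 0, 0, 0, 0, 0, 0, 0.005]' | python3 -m creep 100;python3 -c "import h;h.tq()";echo '[0, 0, 0, 0, 0, 0.0668, 0.005, 0, 0, 0, 0, 0, 0, 0.005]' | python3 -m creep 100;python3 -c "import h;h.tq()";echo '[0, 0, 0, 0, 0, 0.0659, 0.005, 0, 0, 0, 0, 0, 0, 0.005]' | python3 -m creep 100; python3 -c "import h;h.tq()";done
python3 - <<'E'
from h import *
import pickle
for n in("top","side"):
    im=eyes.camera(n);C=cam(n);cv2.imwrite(f"pics/k_{n}.png",im[:,:,::-1])
    h=cv2.cvtColor(im,cv2.COLOR_RGB2HSV);a=np.radians(np.arange(0,360,1.))
    for rr in(.043,.046,.049,.052):
        p=proj(C,np.c_[.5318+rr*np.cos(a),-.187+rr*np.sin(a),0*a+.041]).round().astype(int)
        q=h[p[:,1],p[:,0]];m=((q[:,0]<8)|(q[:,0]>172))&(q[:,1]>140)&(q[:,2]>50)
        print(n,rr,np.degrees(a[m]).round())
E
```

```text
t: 20.58
ee_pos: [0.5328, -0.1874, 0.1057]
tcp_rot: [0.036, 3.137, -0.004]
wrist_force: [5.0, -1.3, -1.7]
gripper_width: 0.0097
grip_force: 98.8
turned 24.00 deg cw Tz -0.001 q6 -1.986 w 0.0097 grip 99 [ 0.5328 -0.1874  0.1057] [ 5.  -1.3 -1.7] t 20.57
t: 20.82
ee_pos: [0.5327, -0.1875, 0.1057]
tcp_rot: [0.146, 3.134, -0.004]
wrist_force: [4.6, -2.0, -2.0]
gripper_width: 0.0096
grip_force: 98.8
turned 28.03 deg cw Tz -0.101 q6 -1.916 w 0.0096 grip 99 [ 0.5327 -0.1875  0.1057] [ 4.6 -2.  -2. ] t 20.82
t: 21.08
ee_pos: [0.5328, -0.1876, 0.1057]
tcp_rot: [0.256, 3.127, -0.004]
wrist_force: [4.5, -1.6, -2.3]
gripper_width: 0.0097
grip_force: 98.8
turned 32.07 deg cw Tz -0.239 q6 -1.846 w 0.0097 grip 99 [ 0.5328 -0.1876  0.1057] [ 4.5 -1.6 -2.3] t 21.07
t: 21.32
ee_pos: [0.5327, -0.1878, 0.1057]
tcp_rot: [0.366, 3.116, -0.004]
wrist_force: [5.7, -2.0, -2.8]
gripper_width: 0.0094
grip_force: 98.8
turned 36.12 deg cw Tz -0.423 q6 -1.775 w 0.0094 grip 99 [ 0.5327 -0.1878  0.1057] [ 5.7 -2.  -2.8] t 21.32
t: 21.58
ee_pos: [0.5327, -0.1878, 0.1057]
tcp_rot: [0.472, 3.101, -0.004]
wrist_force: [3.8, -2.6, -1.9]
gripper_width: 0.0093
grip_force: 98.8
turned 40.02 deg cw Tz -0.188 q6 -1.707 w 0.0093 grip 99 [ 0.5327 -0.1878  0.1057] [ 3.8 -2.6 -1.9] t 21.57
top 0.043 []
top 0.046 []
top 0.049 []
top 0.052 []
side 0.043 [ 46.  47.  48.  49.  50.  51.  52.  53. 340. 341. 342. 343. 344. 345.
 346.]
side 0.046 [ 46.  47.  48.  49.  50.  51.  52.  53. 341. 342. 343. 344.]
side 0.049 [ 46.  47.  48.  49.  50.  51. 341. 342. 343. 344. 345.]
side 0.052 [46. 47. 48. 49. 50. 51.]
```

The side camera by code puts the red mark at about -17°, so the plate has turned about 40°. It is on the second stop and moving with the tool. One more stop to go.

Scaled: 0.07 rad / 1.0472 = 0.0668.

```bash
echo '[0, 0, 0, 0, 0, 0.0668, 0.005, 0, 0, 0, 0, 0, 0, 0.005]' | python3 -m creep 100;python3 -c "import h;h.tq()"; echo '[0, 0, 0, 0, 0, 0.0668, 0.005, 0, 0, 0, 0, 0, 0, 0.005]' | python3 -m creep 100;python3 -c "import h;h.tq()";echo '[0, 0, 0, 0, 0, 0.0668, 0.005, 0, 0, 0, 0, 0, 0, 0.005]' | python3 -m creep 100;python3 -c "import h;h.tq()";echo '[0, 0, 0, 0, 0, 0.0668, 0.005, 0, 0, 0, 0, 0, 0, 0.005]' | python3 -m creep 100;python3 -c "import h;h.tq()";echo '[0, 0, 0, 0, 0, 0.0659, 0.005, 0, 0, 0, 0, 0, 0, 0.005, 0, 0, 0, 0, 0, 0, 0.005]' | python3 -m creep 100; python3 -c "import h;h.tq()"
python3 - <<'E'
from h import *
for n in("top","side"):
    im=eyes.camera(n);C=cam(n);cv2.imwrite(f"pics/m_{n}.png",im[:,:,::-1])
    h=cv2.cvtColor(im,cv2.COLOR_RGB2HSV);a=np.radians(np.arange(0,360,.5))
    for rr in(.043,.046,.049):
        p=proj(C,np.c_[.5318+rr*np.cos(a),-.187+rr*np.sin(a),0*a+.041]).round().astype(int)
        q=h[p[:,1],p[:,0]];m=((q[:,0]<8)|(q[:,0]>172))&(q[:,1]>130)&(q[:,2]>40)
        print(n,rr,np.degrees(a[m]).round(1))
E
```

```text
t: 21.92
ee_pos: [0.5327, -0.1879, 0.1057]
tcp_rot: [0.58, 3.083, -0.004]
wrist_force: [5.2, -2.4, -1.2]
gripper_width: 0.0095
grip_force: 98.8
turned 44.01 deg cw Tz 0.018 q6 -1.638 w 0.0095 grip 99 [ 0.5327 -0.1879  0.1057] [ 5.2 -2.4 -1.2] t 21.93
t: 22.18
ee_pos: [0.5326, -0.188, 0.1057]
tcp_rot: [0.688, 3.061, -0.004]
wrist_force: [4.9, -3.0, -2.0]
gripper_width: 0.0093
grip_force: 98.8
turned 48.04 deg cw Tz -0.141 q6 -1.567 w 0.0093 grip 99 [ 0.5326 -0.188   0.1057] [ 4.9 -3.  -2. ] t 22.18
t: 22.42
ee_pos: [0.5326, -0.1882, 0.1057]
tcp_rot: [0.795, 3.034, -0.004]
wrist_force: [4.6, -3.8, -2.3]
gripper_width: 0.0098
grip_force: 98.8
turned 52.08 deg cw Tz -0.223 q6 -1.497 w 0.0098 grip 99 [ 0.5326 -0.1882  0.1057] [ 4.6 -3.8 -2.3] t 22.43
t: 22.68
ee_pos: [0.5325, -0.1883, 0.1057]
tcp_rot: [0.902, 3.004, -0.004]
wrist_force: [3.4, -3.8, -2.3]
gripper_width: 0.0098
grip_force: 98.8
turned 56.13 deg cw Tz -0.408 q6 -1.426 w 0.0098 grip 99 [ 0.5325 -0.1883  0.1057] [ 3.4 -3.8 -2.3] t 22.68
t: 23.05
ee_pos: [0.5325, -0.1883, 0.1057]
tcp_rot: [1.003, 2.972, -0.004]
wrist_force: [4.2, -4.1, -2.0]
gripper_width: 0.0096
grip_force: 98.8
turned 60.01 deg cw Tz -0.126 q6 -1.359 w 0.0096 grip 99 [ 0.5325 -0.1883  0.1057] [ 4.2 -4.1 -2. ] t 23.05
top 0.043 []
top 0.046 []
top 0.049 []
side 0.043 [ 50.5  51.   51.5  52.   52.5  53.   53.5 321.  321.5 322.  322.5 323.
 323.5 324. ]
side 0.046 [ 50.5  51.   51.5  52.   52.5  53.   53.5 321.  321.5 322.  322.5 323.
 323.5 324. ]
side 0.049 [ 48.5  49.   49.5  50.   50.5  51.   51.5 321.  321.5 322.  322.5 323.
 323.5 324. ]
```

Run:
```python
from h import *
C=cam("wrist");im=eyes.camera("wrist");g=im.max(2).astype(np.float32);A=[]
for rr in np.arange(.019,.030,.001):
    a=np.radians(142.6+np.linspace(-12,12,241))
    uv=proj(C,np.c_[.5318+rr*np.cos(a),-.187+rr*np.sin(a),0*a+.098]).astype(np.float32)
    p=cv2.remap(g,uv[:,:1],uv[:,1:],1).ravel();w=np.clip(np.median(p)-40-p,0,None)
    if w.sum()>0:
        m=(w*a).sum()/w.sum();A.append([rr*np.cos(m),rr*np.sin(m)]);print(round(rr,3),np.degrees(m).round(1),p.min(),np.median(p))
A=np.array(A);u,s,v=np.linalg.svd(A-A.mean(0));print(np.degrees(np.arctan2(v[0,1],v[0,0])),s[1])
import h;h.tq()
```

```text
0.019 145.9 71.734375 218.63281
0.02 145.7 72.5 219.03125
0.021 145.6 72.0 220.0
0.022 145.5 71.609375 219.70801
0.023 145.4 68.56445 219.80664
0.024 145.3 68.0 220.0625
0.025 145.2 67.34375 220.12988
0.026 145.1 67.231445 220.25
0.027 145.0 67.228516 220.93164
0.028 144.9 68.0 220.79492
0.029 144.9 68.05469 221.01562
142.9649067097565 3.644009006744082e-05
turned 60.01 deg cw Tz -0.076 q6 -1.359 w 0.0095 grip 99 [ 0.5324 -0.1883  0.1057] [ 3.5 -3.8 -2.6] t 23.20
```

The pencil line is at 143.0°, where 142.6° was expected, so the hub has turned with the plate. Handing in.

```bash
python3 -c "
from station import order
print(order.hand_in())"
```

```text
the job is handed in; nothing more can be done
None
```

I handed the job in with the spacer and then the hub home on the arbor, the hub's pencil line on the drill guide, and the knob turned clockwise to the third stop (about 60°) and still gripped; the result of the judging was not shown to me.

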